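# Change over the circulation pumps

### The arm

A 6-joint arm with a two-finger parallel gripper is mounted at the origin on the work surface. World frame = base frame: x ahead of the robot, y to its left, z up, the work surface at z = 0. Lengths are in m, angles in rad, forces in N, time in s.
With the tool pointing down it reaches from about 0.35 to 0.8 m from the base axis. Payload 7.3 kg.
Tool frame: the origin (TCP) lies at the very end of the fingers, on their centre line; the grasp point (between the pads) lies 19 mm behind it; z points along the fingers, y is the direction in which the jaws open and shut (so a half turn about z gives the same grasp; the last joint's range is limited). The gripper opens to 85 mm and grips with 20 to 120 N. Pads are 22 mm wide; open, the fingers measure 114 mm over their backs; the gripper's body (76 mm by 85 mm) begins 54 mm behind the grasp point. The pads swing forward as they close: fully open they stand 13 mm farther back than shut.
Start: joints at [-1.254, 0.342, 1.524, -0, 1.275, -0.146], TCP at [0.234, -0.47, 0.231] pointing down, gripper open.
Joint ranges: [-2.53, 2.53], [-0.77, 2.02], [0.04, 2.7], [-1, 4.14], [0.28, 2.66], [-3.11, 3.11]. Speed limits (rad/s): [2.57, 2.57, 3.14, 3.14, 3.14, 3.14].

### API

Orientations are given as a unit quaternion [w, x, y, z].
In Python, from rig import ctrl, capture, get_calibration gives the robot as it stands.
- The arm moves only by the tool move_arm, never from a script. Its argument "deltas" is a list of rows, each a list of 2 entries, a list of its own where there are three numbers: the shift along the tool's x, y, z in units of 30 mm (1.0 is 30 mm), then the turn about the tool's z in units of 5 degrees (1.0 is 5 degrees). In form: [[[x, y, z], yaw], ...]. A call has 1 to 5 rows; each row shifts and turns the commanded pose from where the row before left it, along the tool's axes as they then stand; what a row does not reach is not made up. A row lasts 1/8 s, in which the tool goes at most 62.5 mm and 10.7 degrees, less where a joint would pass 70% of its speed; a pose out of reach is approached as far as the arm can. A call is refused whole if a number of a shift passes 1 or a number of a turn 1, either way. A call with a gripper value outside its range is refused whole. "gripper" is the opening, from 0 (shut) to 1 (fully open), set as the call begins (left out, the last holds). The fingers move at their own pace and stop on an object; "squeeze" is the grip in N (left out, the last holds). Time passes only in rows, so rows that do not move let the fingers close. It gives the time, the measured TCP pose, the force and the opening at its end, in the units of the state.
- ctrl.observe(): the state, without advancing time (a new reading comes with each control period).
- capture(name): name is "scene" or "top"; returns (picture, depth): 384x512x3 uint8, red, green, blue; 384x512 float32, m along the optical axis (not along the pixel's ray), 0 where there is no reading.
- get_calibration(name): a dict with "camera_matrix" (3x3 intrinsics, pixels), "dist" ([k1, k2, p1, p2, k3] as OpenCV has them; the pictures are not rectified), "R" (3x3) and "t" (3): a world point X has camera coordinates R X + t. Camera axes: x right, y down, z forward; pixel columns grow to the right and rows downward; lengths in m; the calibration is good to about 2 mm. A picture is of the moment at which its call begins. get_calibration takes no time and is no camera call.
- ctrl.sign_off(): hands the job in, once; it reports no verdict.
The state is a dict: "t": time; "joint_pos": joint angles; "dq": joint speeds; "tau": joint torques, N m; "tool_pos": TCP position; "tcp_rot": TCP orientation; "ft_force": force on the tool from outside, world axes, zero at the start; "torque": the same for the moment, N m; "gripper_width": finger opening in m.
Only numpy, scipy, OpenCV 4.12 (cv2) and the standard library are available. Lean on these libraries where they do the work, as an engineer would, in place of code of your own. Each camera call takes 0.05 s, during which the arm holds its last target. There are 200 camera calls.

### The job

Change the growing bench over from the blue pump to the yellow pump: with a fingertip, first push the blue toggle lever over from its green side so that it snaps fully to the red (off) side, and then push the yellow toggle lever over from its red side so that it snaps fully to the green (on) side. Push the levers gently without gripping them, and leave the black air-pump lever on and everything else on the bench where it stands.

Things in the scene. Friction and masses are not known exactly. Their poses are not given: they have to be found in the camera images.
- blue_box: blue pump switch: a grey switch box screwed to the bench, 110 (its x) x 80 (its y) x 60 mm tall with a white lid; it carries the blue-knobbed toggle lever. Origin: centre of the underside. Its +x end has a green strip on the lid (ON side), its -x end a red strip (OFF side). The lever's pivot lies 64 mm above the origin, along the box's y axis; two 16 mm cheeks beside the pivot reach 72 mm above the bench.
- blue_tip (a point): centre of the blue ball, 26 mm in diameter, on the end of the blue lever: a 10 mm steel rod, 70 mm from pivot to ball centre. At either stop the ball centre is 34 mm to that side of the pivot and 125 mm above the bench; at the middle, 134 mm.
- blue_lever (a joint): angle of the blue lever in rad: 0 = leaning fully to the red side (OFF), 1.0 = leaning fully to the green side (ON), 0.5 = upright (centre). An over-centre spring holds it at either stop; it takes about 3 to 4 N at the ball to leave a stop, less towards the centre, and past the centre it snaps over by itself.
- yellow_box: yellow pump switch: a grey switch box screwed to the bench, 110 (its x) x 80 (its y) x 60 mm tall with a white lid; it carries the yellow-knobbed toggle lever. Origin: centre of the underside. Its +x end has a green strip on the lid (ON side), its -x end a red strip (OFF side). The lever's pivot lies 64 mm above the origin, along the box's y axis; two 16 mm cheeks beside the pivot reach 72 mm above the bench.
- yellow_tip (a point): centre of the yellow ball, 26 mm in diameter, on the end of the yellow lever: a 10 mm steel rod, 70 mm from pivot to ball centre. At either stop the ball centre is 34 mm to that side of the pivot and 125 mm above the bench; at the middle, 134 mm.
- yellow_lever (a joint): angle of the yellow lever in rad: 0 = leaning fully to the red side (OFF), 1.0 = leaning fully to the green side (ON), 0.5 = upright (centre). An over-centre spring holds it at either stop; it takes about 3 to 4 N at the ball to leave a stop, less towards the centre, and past the centre it snaps over by itself.
- black_box: air pump switch (leave alone): a grey switch box screwed to the bench, 110 (its x) x 80 (its y) x 60 mm tall with a white lid; it carries the black-knobbed toggle lever. Origin: centre of the underside. Its +x end has a green strip on the lid (ON side), its -x end a red strip (OFF side). The lever's pivot lies 64 mm above the origin, along the box's y axis; two 16 mm cheeks beside the pivot reach 72 mm above the bench.
- black_tip (a point): centre of the black ball, 26 mm in diameter, on the end of the black lever: a 10 mm steel rod, 70 mm from pivot to ball centre. At either stop the ball centre is 34 mm to that side of the pivot and 125 mm above the bench; at the middle, 134 mm.
- black_lever (a joint): angle of the black lever in rad: 0 = leaning fully to the red side (OFF), 1.0 = leaning fully to the green side (ON), 0.5 = upright (centre). An over-centre spring holds it at either stop; it takes about 3 to 4 N at the ball to leave a stop, less towards the centre, and past the centre it snaps over by itself.
- beaker: loose empty clear plastic measuring cup, 72 mm across the rim, 100 mm tall; origin at the centre of its underside. Leave alone.
- nutrient: loose green nutrient bottle with red cap, 60 mm diameter, 150 mm tall; origin at the centre of its underside. Leave alone.
- jar: loose amber glass jar with white lid, 64 mm diameter, 70 mm tall; origin at the centre of its underside. Leave alone.
- pot: loose black seedling pot, 60 mm across, 55 mm tall, seedling to 105 mm; origin at the centre of its underside. Leave alone.
- meter: loose yellow pen-type test meter lying flat, 150 x 32 x 20 mm, long axis its x; origin at the centre of its underside. Leave alone.
- cubes: loose black tray of brown growing cubes, 150 x 100 x 39 mm; origin at the centre of its underside. Leave alone.

How it is judged:
On the way, in this order (a step that is already met when the one before it is completed fails the run):
1. the blue lever has snapped to its red (off) stop while the yellow lever is still off (value of joint blue_lever below 0.08 rad and value of joint yellow_lever below 0.4 rad), for 0.1 s.
2. the yellow lever has snapped to its green (on) stop while blue stays off (value of joint yellow_lever above 0.92 rad and value of joint blue_lever below 0.08 rad), for 0.1 s.
At the end, for the whole second after the job is handed in: blue lever at its red stop (below 0.08 rad), yellow lever at its green stop (above 0.92 rad), black lever still at its green stop (above 0.92 rad), every loose thing within 20 mm of where it stood (all of step 2 and value of joint black_lever above 0.92 rad and distance of each of beaker, nutrient, jar, pot, meter, cubes from where it was at the start of the episode below 0.02 m); the robot touches nothing.
It fails at once if both pumps switched on at once (both levers past centre to green) (value of joint each of blue_lever, yellow_lever above 0.5 rad).
It fails at once if the black lever is moved (below 0.8 rad) (value of joint black_lever below 0.8 rad).
It fails at once if a switch lever or box is gripped or pushed with more than 30 N (contact force between any of blue_box, yellow_box, black_box and the fingers above 30 N).
It fails at once if a loose thing is lifted (over 15 mm), shoved or knocked over (moved over 25 mm or tilted over 0.4 rad) (height (world z) of any of beaker, nutrient, jar, pot, meter, cubes above 0.015 m or distance of any of beaker, nutrient, jar, pot, meter, cubes from where it was at the start of the episode above 0.025 m or angle between any of beaker, nutrient, jar, pot, meter, cubes's own z axis and vertical above 0.4 rad).
It also fails if it takes over 48 s, if anything falls off the work surface, if the arm or the gripper's body presses on something with over 40 N, if the wrist force passes 120 N, or if a joint passes its speed limit or range.

## Working session

There is one attempt and no reset: what is moved stays moved. The work goes in short steps, Python scripts to look and compute and a tool call to move; the robot and the scene stay as the last step left them, time stands still between calls to the robot, and variables do not carry over. Pictures are saved under pics/ and viewed, about 8 in all and at most 12, crops included, and the job is handed in when it is done.

Besides the shell and the picture viewer there is one more tool, called after "Call:" as name([rows], argument=value, ...), one row to a line, values as JSON. move_arm: Moves the arm, as the interface text tells. Its arguments: {"type":"object","properties":{"deltas":{"type":"array"},"gripper":{"type":"number"},"squeeze":{"type":"number"}},"required":["deltas"]}

```bash
mkdir -p pics; ls; python3 - <<'E'
from rig import ctrl,capture,get_calibration
import cv2,numpy as np
for n in("scene","top"):
    p,d=capture(n); np.savez(f"{n}.npz",p=p,d=d); cv2.imwrite(f"pics/{n}0.png",p[:,:,::-1]); c=get_calibration(n); print(n,{k:np.round(v,3).tolist() for k,v in c.items()})
s=ctrl.observe(); print(s)
E
```

```text
pics
scene {'camera_matrix': [[402.872, 0.0, 251.735], [0.0, 402.872, 183.1], [0.0, 0.0, 1.0]], 'dist': [-0.072, 0.0, 0.0, 0.0, 0.0], 'R': [[0.568, 0.823, -0.001], [0.636, -0.439, -0.635], [-0.523, 0.359, -0.773]], 't': [-0.333, -0.327, 1.444]}
top {'camera_matrix': [[440.755, 0.0, 252.587], [0.0, 440.755, 194.384], [0.0, 0.0, 1.0]], 'dist': [-0.072, 0.0, 0.0, 0.0, 0.0], 'R': [[0.015, -1.0, 0.02], [-0.986, -0.018, -0.166], [0.167, -0.017, -0.986]], 't': [-0.03, 0.585, 1.491]}
{'t': 0.1, 'joint_pos': array([-1.25401132e+00,  3.42675321e-01,  1.52490225e+00, -1.97560435e-05,
        1.27538398e+00, -1.45953411e-01]), 'dq': array([ 0.00083528, -0.00267575, -0.00163865,  0.000943  ,  0.00170759,
       -0.00076877]), 'tau': array([ 1.67654576e-03, -4.34448087e+01, -2.46488965e+01, -1.29037503e-04,
        4.69039733e-03, -6.38081417e-06]), 'tool_pos': array([ 0.23428824, -0.46943898,  0.2306906 ]), 'tcp_rot': array([-6.81148858e-04,  9.73352445e-01,  2.29313211e-01, -6.78055070e-05]), 'ft_force': array([-0.08777982,  0.72984029, -0.62747224]), 'torque': array([-0.03611611, -0.0152479 ,  0.03611422]), 'gripper_width': 0.0851825551572611}
```

View pics/scene0.png

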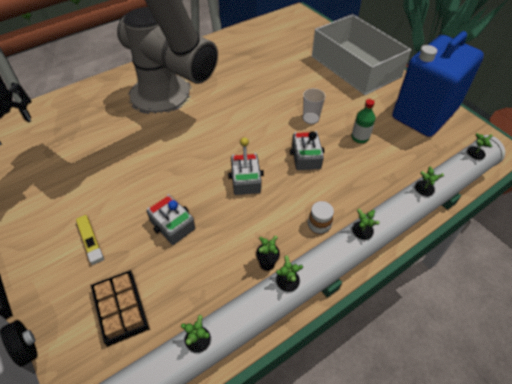

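View pics/top0.png

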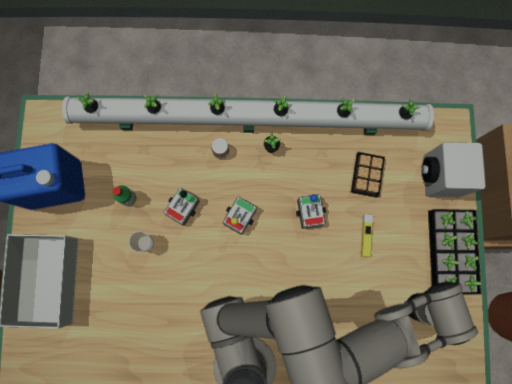

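The scene view shows the blue ball at about (172,203), yellow at (244,141) and black at (312,135). In the top view they are at about (314,198), (234,221) and (183,193). Blue leans to green and yellow to red. Next I measure the balls and strips.

```bash
cat > h.py <<'E'
import numpy as np,cv2
from rig import get_calibration
C={n:get_calibration(n) for n in("scene","top")}
def ray(n,uv):
    c=C[n];R=np.array(c["R"]);t=np.array(c["t"])
    q=cv2.undistortPoints(np.float64([[uv]]),np.array(c["camera_matrix"]),np.array(c["dist"]))[0,0]
    return -R.T@t, R.T@np.array([q[0],q[1],1.])
def onz(n,uv,z):
    o,d=ray(n,uv); return o+d*(z-o[2])/d[2]
def tri(a,b):
    (o,d),(p,e)=ray("scene",a),ray("top",b)
    s=np.linalg.lstsq(np.c_[d,-e],p-o,rcond=None)[0]
    x,y=o+d*s[0],p+e*s[1]; return (x+y)/2,np.linalg.norm(x-y)
def blobs(p,col,win):
    h=cv2.cvtColor(p,cv2.COLOR_RGB2HSV).astype(int);H,S,V=h[...,0],h[...,1],h[...,2]
    m={"blue":(H>105)&(H<130)&(S>150)&(V>60),"yellow":(H>20)&(H<33)&(S>170)&(V>100),
       "red":((H<6)|(H>174))&(S>150)&(V>90),"green":(H>50)&(H<85)&(S>110)&(V>60),"black":(V<45)}[col]
    u0,u1,v0,v1=win; w=np.zeros_like(m);w[v0:v1,u0:u1]=1;m=(m&w).astype(np.uint8)
    n,_,st,ce=cv2.connectedComponentsWithStats(m)
    return [(int(st[i,4]),tuple(ce[i].round(1)),st[i,:4].tolist()) for i in range(1,n) if st[i,4]>7]
W={"blue":{"scene":(140,205,185,250),"top":(290,335,185,235)},"yellow":{"scene":(222,270,130,200),"top":(218,262,190,240)},"black":{"scene":(285,330,125,175),"top":(160,203,183,230)}}
E
python3 - <<'E'
from h import *
for b in W:
  ball={}
  for n in("scene","top"):
    p=np.load(n+".npz")["p"]
    for c in (b,"red","green"):
      for a,ce,bb in blobs(p,c,W[b][n]): print(b,n,c,a,ce,bb,onz(n,ce,.061).round(3))
      if c==b:
        l=blobs(p,c,W[b][n]); ball[n]=max(l)[1] if l else None
  if all(ball.values()): print("BALL",b,tri(ball["scene"],ball["top"]))
ims=[]
for n,b in [(n,b) for n in("scene","top") for b in W]:
  u0,u1,v0,v1=W[b][n];p=np.load(n+".npz")["p"][v0:v1,u0:u1,::-1]; ims.append(cv2.resize(p,(260,260),interpolation=cv2.INTER_CUBIC))
cv2.imwrite("pics/crop.png",np.vstack([np.hstack(ims[:3]),np.hstack(ims[3:])]))
E
```

```text
blue scene blue 57 (np.float64(172.5), np.float64(205.0)) [169, 201, 8, 9] [ 0.522 -0.207  0.061]
blue scene red 117 (np.float64(159.8), np.float64(203.9)) [151, 197, 20, 15] [ 0.5   -0.233  0.061]
blue scene green 124 (np.float64(177.4), np.float64(220.7)) [167, 213, 21, 16] [ 0.573 -0.22   0.061]
blue top blue 31 (np.float64(313.5), np.float64(197.6)) [311, 195, 6, 6] [ 0.576 -0.233  0.061]
blue top red 79 (np.float64(313.7), np.float64(220.5)) [305, 218, 18, 6] [ 0.496 -0.233  0.061]
blue top green 8 (np.float64(317.1), np.float64(199.4)) [315, 197, 4, 5] [ 0.57  -0.245  0.061]
blue top green 43 (np.float64(306.0), np.float64(200.2)) [302, 198, 10, 6] [ 0.566 -0.206  0.061]
BALL blue (array([ 0.56660333, -0.22143625,  0.12169557]), np.float64(0.003439478492423389))
yellow scene yellow 17 (np.float64(244.1), np.float64(142.1)) [241, 140, 7, 5] [0.436 0.076 0.061]
yellow scene red 39 (np.float64(238.2), np.float64(157.0)) [234, 155, 9, 5] [0.477 0.028 0.061]
yellow scene red 28 (np.float64(250.6), np.float64(156.2)) [247, 154, 8, 5] [0.495 0.06  0.061]
yellow scene green 86 (np.floa
[... 424 characters left out ...]
, 143, 10, 25] [0.562 0.166 0.061]
black scene red 45 (np.float64(301.8), np.float64(134.3)) [296, 133, 13, 4] [0.508 0.238 0.061]
black scene green 70 (np.float64(310.1), np.float64(152.1)) [300, 150, 20, 5] [0.579 0.211 0.061]
black top black 30 (np.float64(183.4), np.float64(193.4)) [181, 191, 6, 6] [0.583 0.219 0.061]
black top black 27 (np.float64(191.4), np.float64(213.2)) [187, 209, 8, 10] [0.514 0.189 0.061]
black top red 81 (np.float64(174.4), np.float64(214.0)) [167, 208, 16, 12] [0.51  0.247 0.061]
black top green 46 (np.float64(189.1), np.float64(197.9)) [184, 194, 10, 9] [0.567 0.199 0.061]
BALL black (array([0.56862324, 0.19578313, 0.05663026]), np.float64(0.05505587590419035))
```

View pics/crop.png

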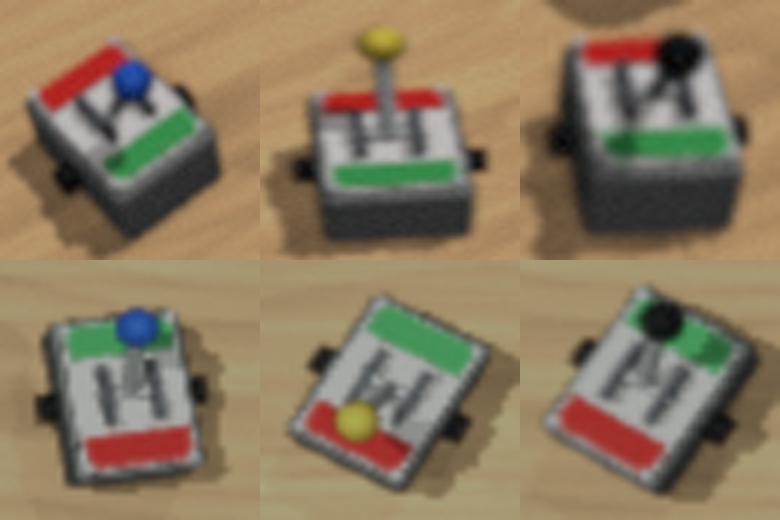

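```bash
python3 - <<'E'
from h import *
print("yellow ball",tri((244.1,142.1),(234.4,221)))
print("black ball",tri((311.9,135.6),(183.4,193.4)))
for b,c,n in [("blue","red","top"),("blue","green","scene"),("blue","red","scene"),("yellow","green","top"),("yellow","green","scene")]:
  p=np.load(n+".npz")["p"]; h=cv2.cvtColor(p,cv2.COLOR_RGB2HSV).astype(int);H=h[...,0]
  m=((H<6)|(H>174)) if c=="red" else (H>50)&(H<85)
  m&=(h[...,1]>110)&(h[...,2]>60); u0,u1,v0,v1=W[b][n]
  P=[onz(n,(u+u0,v+v0),.061)[:2] for v,u in np.argwhere(m[v0:v1,u0:u1])]
  (ce,sz,a)=cv2.minAreaRect(np.float32(P)*1000)
  w=np.linalg.svd(np.array(P)-np.mean(P,0))[2][0]; print(b,c,n,np.round(ce),np.round(sz),"strip dir",np.degrees(np.arctan2(w[1],w[0])).round(1)%180-90)
E
```

```text
yellow ball (array([0.48476623, 0.04145806, 0.11971512]), np.float64(0.0053939015348207385))
black ball (array([0.57334682, 0.21194617, 0.12174065]), np.float64(0.00336103803633484))
blue red top [ 495. -233.] [21. 61.] strip dir 9.200000000000003
blue green scene [ 573. -219.] [17. 59.] strip dir 9.200000000000003
blue red scene [ 500. -231.] [20. 59.] strip dir 10.099999999999994
yellow green top [546.   6.] [58. 17.] strip dir -28.0
yellow green scene [550.   8.] [58. 14.] strip dir -29.9
```

Call:
move_arm([
  [[0, 0, 0], 1],
  [[0, 0, 0], 1],
  [[0, 0, 0], 1],
  [[0, 0, 0], 0.3],
  [[0, 0, 0], 0],
], gripper=0)

```text
t: 0.72
tool_pos: [0.2344, -0.4697, 0.2311]
tcp_rot: [-0.0, 0.996, 0.088, -0.0]
ft_force: [-0.7, -0.0, 0.1]
gripper_width: 0.0003
```

Call:
move_arm([
  [[0.91, -0.415, 0], 0],
  [[0.91, -0.415, 0], 0],
  [[0.91, -0.415, 0], 0],
  [[0.91, -0.415, 0], 0],
  [[0.91, -0.415, 0], 0],
])

```text
t: 1.35
tool_pos: [0.3587, -0.3841, 0.2313]
tcp_rot: [0.0, 0.996, 0.088, 0.0]
ft_force: [0.9, -0.4, 0.0]
gripper_width: 0.0003
```

Call:
move_arm([
  [[0.91, -0.415, 0], 0],
  [[0.91, -0.415, 0], 0],
  [[0.91, -0.415, 0], 0],
  [[0.91, -0.415, 0], 0],
  [[0.91, -0.415, 0], 0],
])

```text
t: 1.98
tool_pos: [0.4823, -0.2991, 0.2312]
tcp_rot: [-0.0, 0.996, 0.088, -0.0]
ft_force: [1.1, -0.1, -0.4]
gripper_width: -0.0002
```

Call:
move_arm([
  [[0.91, -0.415, 0], 0],
  [[0.91, -0.415, 0], 0],
  [[0.91, -0.415, 0], 0],
  [[0.91, -0.415, 0], 0],
  [[0.91, -0.415, 0], 0],
])

```text
t: 2.6
tool_pos: [0.6059, -0.214, 0.2311]
tcp_rot: [-0.0, 0.996, 0.088, -0.0]
ft_force: [-0.4, -0.7, -0.2]
gripper_width: 0.0002
```

Call:
move_arm([
  [[0, 0, 0], 0],
  [[0, 0, 0], 0],
])

```text
t: 2.85
tool_pos: [0.6047, -0.2149, 0.231]
tcp_rot: [0.0, 0.996, 0.088, -0.0]
ft_force: [-0.4, -0.3, 0.4]
gripper_width: 0.0001
```

Call:
move_arm([
  [[0, 0, 0.82], 0],
  [[0, 0, 0.82], 0],
  [[0, 0, 0.82], 0],
  [[0, 0, 0.82], 0],
  [[0, 0, 0.82], 0],
])

```text
t: 3.48
tool_pos: [0.6043, -0.2157, 0.1079]
tcp_rot: [0.0, 0.996, 0.087, -0.0]
ft_force: [0.8, -0.7, 1.0]
gripper_width: 0.0001
```

Call:
move_arm([
  [[-0.1, 0, 0], 0],
  [[-0.1, 0, 0], 0],
  [[-0.15, 0, 0], 0],
  [[-0.15, 0, 0], 0],
  [[-0.15, 0, 0], 0],
])

```text
t: 4.1
tool_pos: [0.5889, -0.2182, 0.111]
tcp_rot: [0.001, 0.996, 0.087, 0.004]
ft_force: [7.4, 2.1, 6.1]
gripper_width: 0.0001
```

Call:
move_arm([
  [[-0.15, 0, 0], 0],
  [[-0.15, 0, 0], 0],
  [[-0.15, 0, 0], 0],
  [[-0.15, 0, 0], 0],
  [[-0.15, 0, 0], 0],
])

```text
t: 4.72
tool_pos: [0.563, -0.222, 0.108]
tcp_rot: [-0.0, 0.996, 0.087, -0.001]
ft_force: [-0.2, 0.9, 0.9]
gripper_width: -0.0005
```

```bash
cat > look.py <<'E'
import sys; from h import *; from rig import capture
b=sys.argv[1]; ball={}
ims=[]
for n in("scene","top"):
    p,_=capture(n); l=blobs(p,b,W[b][n]); print(n,l); ball[n]=max(l)[1] if l else None
    u0,u1,v0,v1=W[b][n]; ims.append(cv2.resize(p[v0-20:v1+20,u0-20:u1+20,::-1],(390,390),interpolation=cv2.INTER_CUBIC))
if all(ball.values()): print(tri(ball["scene"],ball["top"]))
cv2.imwrite(f"pics/{sys.argv[2]}.png",np.hstack(ims))
E
python3 look.py blue blue1
```

```text
scene []
top [(16, (np.float64(315.7), np.float64(205.6)), [313, 204, 6, 4])]
```

View pics/blue1.png

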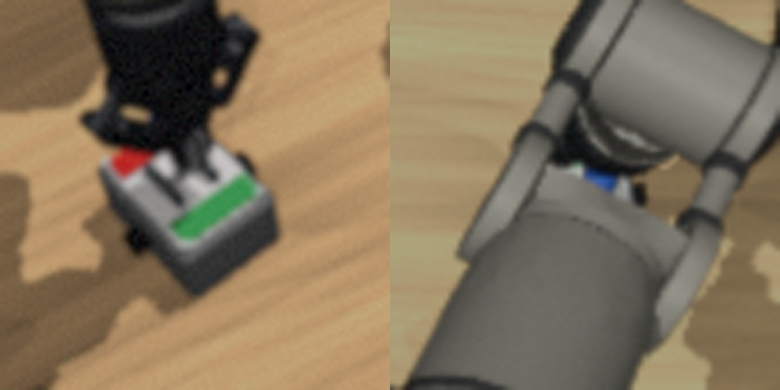

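The view is blocked by the arm: the blue ball shows at about (316,206) in the top picture, roughly mid-travel. I push on.

Call:
move_arm([
  [[-0.15, 0, 0], 0],
  [[-0.15, 0, 0], 0],
  [[-0.15, 0, 0], 0],
  [[-0.1, 0, 0], 0],
  [[0, 0, 0], 0],
])

```text
t: 5.45
tool_pos: [0.5473, -0.2249, 0.1084]
tcp_rot: [0.0, 0.996, 0.087, -0.0]
ft_force: [0.0, 0.7, 1.0]
gripper_width: -0.0002
```

Call:
move_arm([
  [[0.3, 0, 0], 0],
  [[0.6, 0, 0], 0],
  [[0.6, 0, 0], 0],
  [[0.6, 0, 0], 0],
  [[0, 0, 0], 0],
])

```text
t: 6.08
tool_pos: [0.6108, -0.2134, 0.108]
tcp_rot: [0.0, 0.996, 0.088, 0.0]
ft_force: [-0.3, -0.1, -0.0]
gripper_width: -0.0
```

Call:
move_arm([
  [[0, 0, -0.8], 0],
  [[0, 0, -0.8], 0],
  [[0, 0, -0.8], 0],
  [[0, 0, -0.8], 0],
  [[0, 0, -0.8], 0],
])

```text
t: 6.7
tool_pos: [0.6091, -0.2139, 0.229]
tcp_rot: [-0.0, 0.996, 0.087, -0.0]
ft_force: [0.6, -0.2, 0.4]
gripper_width: -0.0002
```

```bash
python3 look.py blue blue2
```

```text
scene [(45, (np.float64(156.6), np.float64(189.1)), [153, 186, 8, 7])]
top []
```

View pics/blue2.png

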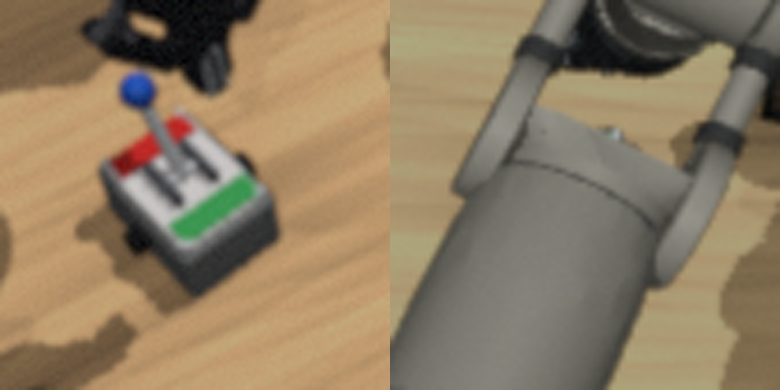

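Blue now leans to red (ball at scene (157,189)). I move above the red side of yellow, then turn.

```bash
python3 -c "
from h import *
print(onz('scene',(156.6,189.1),.125))"
```

```text
[ 0.50327537 -0.23062106  0.125     ]
```

Call:
move_arm([
  [[-0.36, -0.99, 0], 0],
  [[-0.36, -0.99, 0], 0],
  [[-0.36, -0.99, 0], 0],
  [[-0.36, -0.99, 0], 0],
  [[-0.36, -0.99, 0], 0],
])

```text
t: 7.42
tool_pos: [0.5292, -0.0761, 0.227]
tcp_rot: [-0.0, 0.996, 0.087, -0.001]
ft_force: [0.0, 0.2, 0.8]
gripper_width: -0.0001
```

Call:
move_arm([
  [[-0.36, -0.99, 0], 0],
  [[-0.36, -0.99, 0], 0],
  [[-0.36, -0.99, 0], 0],
  [[-0.36, -0.99, 0], 0],
  [[-0.36, -0.99, 0], 0],
])

```text
t: 8.05
tool_pos: [0.4502, 0.0605, 0.2272]
tcp_rot: [-0.0, 0.996, 0.087, -0.001]
ft_force: [-0.7, 0.7, 0.1]
gripper_width: 0.0002
```

Call:
move_arm([
  [[0, 0, 0], 1],
  [[0, 0, 0], 1],
  [[0, 0, 0], 1],
  [[0, 0, 0], 1],
  [[0, 0, 0], 1],
])

```text
t: 8.68
tool_pos: [0.4508, 0.0597, 0.2271]
tcp_rot: [0.0, 0.991, -0.132, -0.001]
ft_force: [-0.1, -0.5, -0.2]
gripper_width: 0.0
```

Call:
move_arm([
  [[0, 0, 0], 1],
  [[0, 0, 0], 1],
  [[0, 0, 0], 0.7],
  [[0, 0, 0], 0],
])

```text
t: 9.18
tool_pos: [0.4509, 0.0597, 0.2274]
tcp_rot: [0.0, 0.969, -0.246, -0.001]
ft_force: [-0.4, -0.0, -0.5]
gripper_width: 0.0001
```

Call:
move_arm([
  [[0, 0, 0.8], 0],
  [[0, 0, 0.8], 0],
  [[0, 0, 0.8], 0],
  [[0, 0, 0.8], 0],
  [[0, 0, 0.77], 0],
])

```text
t: 9.8
tool_pos: [0.4511, 0.0598, 0.108]
tcp_rot: [0.0, 0.969, -0.245, -0.0]
ft_force: [0.7, -0.2, 0.6]
gripper_width: 0.0002
```

Call:
move_arm([
  [[0.1, 0, 0], 0],
  [[0.15, 0, 0], 0],
  [[0.15, 0, 0], 0],
  [[0.15, 0, 0], 0],
  [[0.15, 0, 0], 0],
])

```text
t: 10.42
tool_pos: [0.4687, 0.0505, 0.1095]
tcp_rot: [-0.0, 0.969, -0.246, -0.002]
ft_force: [-6.2, 4.8, 6.3]
gripper_width: 0.0
```

Call:
move_arm([
  [[0.15, 0, 0], 0],
  [[0.15, 0, 0], 0],
  [[0.15, 0, 0], 0],
  [[0.15, 0, 0], 0],
  [[0.15, 0, 0], 0],
])

```text
t: 11.05
tool_pos: [0.4904, 0.0388, 0.1092]
tcp_rot: [0.0, 0.969, -0.246, 0.0]
ft_force: [-1.8, 1.7, 1.1]
gripper_width: 0.0
```

Call:
move_arm([
  [[0.15, 0, 0], 0],
  [[0.15, 0, 0], 0],
  [[0.15, 0, 0], 0],
  [[0.15, 0, 0], 0],
  [[0, 0, 0], 0],
])

```text
t: 11.68
tool_pos: [0.506, 0.0303, 0.1092]
tcp_rot: [0.0, 0.969, -0.246, 0.0]
ft_force: [-0.7, -0.5, -0.1]
gripper_width: 0.0001
```

Call:
move_arm([
  [[-0.3, 0, 0], 0],
  [[-0.6, 0, 0], 0],
  [[-0.6, 0, 0], 0],
  [[-0.6, 0, 0], 0],
  [[0, 0, 0], 0],
])

```text
t: 12.3
tool_pos: [0.4489, 0.0612, 0.1093]
tcp_rot: [0.0, 0.969, -0.245, -0.0]
ft_force: [-0.1, -0.0, 0.8]
gripper_width: 0.0001
```

Call:
move_arm([
  [[0, 0, -0.8], 0],
  [[0, 0, -0.8], 0],
  [[0, 0, -0.8], 0],
  [[0, 0, -0.8], 0],
  [[0, 0, -0.8], 0],
])

```text
t: 12.92
tool_pos: [0.4507, 0.0603, 0.2302]
tcp_rot: [-0.0, 0.969, -0.246, 0.0]
ft_force: [0.9, 0.8, -0.3]
gripper_width: 0.0002
```

```bash
python3 - <<'E'
from h import *; from rig import capture
for n in("scene","top"):
    p,_=capture(n); np.savez(n+"e.npz",p=p); q=np.load(n+".npz")["p"]
    cv2.imwrite(f"pics/{n}e.png",p[:,:,::-1])
    for b in ("blue","yellow"): print(n,b,[(l[0],l[1],onz(n,l[1],.125).round(3)) for l in blobs(p,b,W[b][n])])
E
```

```text
scene blue [(53, (np.float64(156.6), np.float64(188.7)), array([ 0.502, -0.23 ,  0.125]))]
scene yellow [(29, (np.float64(246.1), np.float64(159.4)), array([0.547, 0.009, 0.125]))]
top blue [(31, (np.float64(316.6), np.float64(217.1)), array([ 0.5  , -0.232,  0.125]))]
top yellow []
```

View pics/scenee.png

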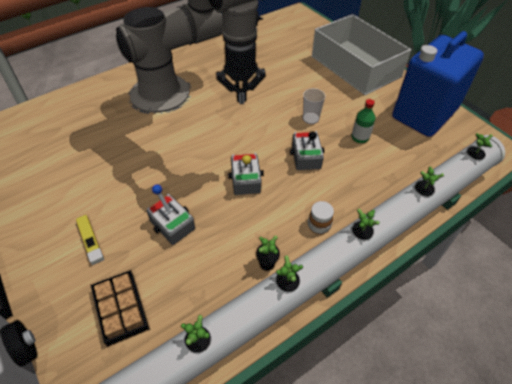

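The picture shows blue at the red side (157,189), yellow at the green side (246,159) and black unchanged at (312,136). The loose things stand where they were. Both ball positions match the stops, so I hand in.

```bash
python3 -c "
from rig import ctrl
print(ctrl.sign_off())"
```

```text
the job is handed in; nothing more can be done
None
```

The changeover is done and handed in at about 13 s of the 48 s allowed. With the gripper shut, I pushed the blue lever to red (off) first, then the yellow lever to green (on).

| Ball | Measured x, y at 125 mm height (m) | Expected at its stop (m) |
|---|---|---|
| Blue (off) | 0.502, -0.230 (scene); 0.500, -0.232 (top) | 0.502, -0.233 |
| Yellow (on) | 0.547, 0.009 (scene only) | 0.544, 0.009 |

- **Forces:** the readings at the end of each move reached about 10 N at most. Peaks inside a move were not recorded. The gripper ended clear above the bench with no contact force.
- **Black lever and loose things:** they look unchanged in the last scene picture. I compared them by eye and did not measure them.
- **Failed check:** the colour mask found no yellow ball in the last top picture, so yellow rests on the scene camera alone.

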